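# Spread the lacquered paperweights under the drying lamp and start it

### The arm

A 6-joint arm with a two-finger parallel gripper is mounted at the origin on the work surface. World frame = base frame: x ahead of the robot, y to its left, z up, the work surface at z = 0. Lengths are in m, angles in rad, forces in N, time in s.
With the tool pointing down it reaches from about 0.35 to 1 m from the base axis. Payload 7.1 kg.
Tool frame: the origin (TCP) lies midway between the tips of the shut fingers; the grasp point (between the pads) lies 19 mm behind it; z points along the fingers, y is the line along which they close (so a half turn about z gives the same grasp; the last joint's range is limited). The gripper opens to 85 mm and grips with 20 to 120 N. Pads are 22 mm wide; open, the fingers measure 114 mm over their backs; the gripper's body (76 mm by 85 mm) begins 54 mm behind the grasp point. The pads swing forward as they close: fully open they stand 13 mm farther back than shut.
Start: joints at [1.228, 0.423, 1.63, -0, 1.089, -0.019], TCP at [0.199, 0.593, 0.231] pointing down, gripper open.
Joint ranges: [-3, 3], [-0.9, 2.11], [0.09, 2.58], [-1.31, 4.45], [0.11, 2.69], [-2.54, 2.54]. Speed limits (rad/s): [2.39, 2.39, 3.01, 3.14, 3.14, 3.14].

### API

Orientations are given as a rotation vector (axis times angle).
In Python, from cell import * gives the robot as it stands.
- The arm moves only by the tool step_arm, never from a script. Its argument "series" is a list of rows, each a list of 5 numbers: the shift along the tool's x, y, z as a fraction of full scale, then the turn about the tool's z as a fraction of full scale, then the opening, from -1 (shut) to 1 (fully open). A call has 1 to 12 rows; each row shifts and turns the commanded pose from where the row before left it, along the tool's axes as they then stand; what a row does not reach is not made up. Full scale, the value 1, is 25 mm for a shift and 4 degrees for a turn. A row lasts 1/12 s, in which the tool goes at most 41.7 mm and 7.16 degrees, less where a joint would pass 70% of its speed; a pose out of reach is approached as far as the arm can. A call with a number of a shift or a turn outside -1 to 1 is refused whole. A call with a gripper value outside its range is refused whole. The fingers move at their own pace and stop on an object; the grip force is fixed at half the most. Time passes only in rows, so rows that do not move let the fingers close. It gives the time, the measured TCP pose, the force, the opening and the grip force at its end, in the units of the state.
- read_state(): the state, without advancing time (a new reading comes with each control period).
- get_image(name): name is "scene" or "top" or "wrist"; returns (picture, depth): 420x560x3 uint8, red, green, blue; 420x560 float32, m along the optical axis (not along the pixel's ray), 0 where there is no reading.
- get_calibration(name): a dict with "vfov" (degrees; the focal length in pixels is half the picture's height over the tangent of half this angle, whatever the lens; pixels are square), "cx", "cy" (the principal point, pixels), "R" (3x3) and "t" (3): a world point X has camera coordinates R X + t. Camera axes: x right, y down, z forward; pixel columns grow to the right and rows downward; lengths in m; the calibration is good to about 2 mm. A picture is of the moment at which its call begins: read the wrist's pose just before it. get_calibration takes no time and is no camera call; for the wrist camera it gives the pose at the moment of the call.
- hand_in(): hands the job in; it is judged then, once.
Trained networks look in the newest picture that a camera, given by its name, has taken for a name from the list of things; names that differ only in an ending like _2 or _b are one class to them, and where a whole thing is asked for, a point or a joint stands for the part that bears it (a point fixed in the world has none). Each returns a list of dicts, best first, with "p" (0 to 1); they miss things now and then, are a little off and sometimes report something else, mostly with a low value. They report only what shows in the picture. A call takes as long as a camera call. They do not tell look-alikes from the thing itself.
- outline_of(thing, camera): "mask" (420x560 bool, what is visible of it).
- mark_of(thing, camera): "location" ([x, y, z] in m, in world coordinates, good to about 4 mm: a listed point, or the origin of a listed thing).
The state is a dict: "clock": time; "joints": joint angles; "joint_velocities": joint speeds; "joint_efforts": joint torques, N m; "tcp_pos": TCP position; "tcp_rot": TCP orientation; "wrist_force": force on the tool from outside, world axes, zero at the start; "moment": the same for the moment, N m; "opening": finger opening in m; "gripper_force": force on a finger pad.
Only numpy, scipy, OpenCV 4.12 (cv2) and the standard library are available. Lean on these libraries where they do the work, as an engineer would, in place of code of your own. Each camera call takes 0.05 s, during which the arm holds its last target. There are 200 camera calls.

### The job

Spread the heap of five lacquered paperweights over the lamp unit's drying bed into a single layer, each flat on the bed with its brass disc up and about two centimetres or more clear of every other. Then start the lamp: press the round key, then the bar-shaped key, then the square key, each fully down and let up again before the next. Never press the cross-shaped cancel key, and leave the bowl, the green box and the brush where they are.

Things in the scene. Friction and masses are not known exactly. Their poses are not given: they have to be found in the camera images.
- unit: grey lamp unit fixed to the table, 280 mm along y. Origin on the table top; x points through it away from the robot, z up. Drying bed in front; behind it four keys at y = -75, -25, 25, 75 mm (order varies) on a black panel sloping 40 degrees, facing up and towards the bed; a lamp head overhangs them on posts at y = +-126 mm from x = 108 mm back
- bed (a point): centre of the unit's flat drying bed, on its floor (12 mm above the table); axes as the unit's. The floor is 180 mm along x and 260 mm along y, with a lip 6 mm high and 5 mm thick round it
- lamp_edge (a point): middle of the lower front edge of the white lamp head, 138 mm above the table, axes as the unit's. The head runs from here 66 mm back (+x), 27 mm up and 132 mm to either side; a gripper held upright over the keys hits it
- weight_c: solid square paperweight, black lacquer with a 22 mm brass disc inlaid in its top, 34 x 34 x 24 mm high, 50 g; origin at the centre of its underside, z up through the brass disc, x and y square to its sides; at the start the middle one of three standing side by side (along its own y axis) on the bed
- weight_l: solid square paperweight, black lacquer with a 22 mm brass disc inlaid in its top, 34 x 34 x 24 mm high, 50 g; origin at the centre of its underside, z up through the brass disc, x and y square to its sides; at the start bottom row, on the +y side of the middle one, about 2 mm away
- weight_r: solid square paperweight, black lacquer with a 22 mm brass disc inlaid in its top, 34 x 34 x 24 mm high, 50 g; origin at the centre of its underside, z up through the brass disc, x and y square to its sides; at the start bottom row, on the -y side of the middle one, about 2 mm away
- weight_tl: solid square paperweight, black lacquer with a 22 mm brass disc inlaid in its top, 34 x 34 x 24 mm high, 50 g; origin at the centre of its underside, z up through the brass disc, x and y square to its sides; at the start on top of the row, over the gap between the middle one and the +y one
- weight_tr: solid square paperweight, black lacquer with a 22 mm brass disc inlaid in its top, 34 x 34 x 24 mm high, 50 g; origin at the centre of its underside, z up through the brass disc, x and y square to its sides; at the start on top of the row, over the gap between the middle one and the -y one
- key_round_top (a point): centre of the face of the white 34 mm round key; z points out of the key square to the sloping panel (40 degrees from vertical), y along the panel. The key stands 12 mm out of the panel and springs back; its neighbours are 50 mm away
- key_round (a joint): travel of that round key in m: 0 up, 0.006 fully pressed (about 5 N)
- key_bar_top (a point): centre of the face of the white bar-shaped key, 42 mm long across the panel (along y) and 13 mm wide; z points out of the key square to the sloping panel (40 degrees from vertical), y along the panel. The key stands 12 mm out of the panel and springs back; its neighbours are 50 mm away
- key_bar (a joint): travel of that bar key in m: 0 up, 0.006 fully pressed (about 5 N)
- key_square_top (a point): centre of the face of the white 30 mm square key; z points out of the key square to the sloping panel (40 degrees from vertical), y along the panel. The key stands 12 mm out of the panel and springs back; its neighbours are 50 mm away
- key_square (a joint): travel of that square key in m: 0 up, 0.006 fully pressed (about 5 N)
- key_cross_top (a point): centre of the face of the white cross-shaped (plus) key, 34 mm across, arms 10 mm wide: the cancel key, to be left alone; z points out of the key square to the sloping panel (40 degrees from vertical), y along the panel. The key stands 12 mm out of the panel and springs back; its neighbours are 50 mm away
- key_cross (a joint): travel of that cross key in m: 0 up, 0.006 fully pressed (about 5 N)
- bowl: red lacquered bowl, 110 mm across, 55 mm high, origin at the centre of its underside; bystander
- giftbox: open green box 110 x 140 x 50 mm high, origin at the centre of its underside; bystander
- brush: brush 170 mm long lying along its x axis; bystander
Not all that is in view belongs to the job. What is shaped like the weight_tr but orange or turquoise is not meant.

How it is judged:
By the outcome, as a careful person would: the job done as asked, in the order asked, and still so for the second after the job is handed in, with the robot touching nothing.
It also fails if it takes over 72 s, if anything falls off the work surface, if the arm or the gripper's body presses on something with over 40 N, if the wrist force passes 120 N, or if a joint passes its speed limit or range.

## Working session

There is one attempt and no reset: what is moved stays moved. The work goes in short steps, Python scripts to look and compute and a tool call to move; the robot and the scene stay as the last step left them, time stands still between calls to the robot, and variables do not carry over. Pictures are saved under pics/ and viewed, at most 10 in all, crops included, and the job is handed in when it is done.

Besides the shell and the picture viewer there is one more tool, called after ">>>" by a JSON object that holds its "api" and its "payload". step_arm: Moves the arm, as the interface text tells. Its arguments: {"type":"object","properties":{"series":{"type":"array"}},"required":["series"]}

```bash
mkdir -p pics; ls
cat > h.py <<'E'
from cell import *
import numpy as np, cv2
from scipy.spatial.transform import Rotation as Ro
def K(n):
    c=get_calibration(n); f=210/np.tan(np.radians(c["vfov"])/2); return c,f
def world(n,d):
    c,f=K(n); v,u=np.mgrid[0:420,0:560]
    P=np.stack([(u-c["cx"])/f*d,(v-c["cy"])/f*d,d],-1)
    return (P-np.array(c["t"]))@np.array(c["R"])
def px(n,X):
    c,f=K(n); q=np.array(c["R"])@np.array(X)+np.array(c["t"]); return np.round([c["cx"]+f*q[0]/q[2],c["cy"]+f*q[1]/q[2]])
E
python3 - <<'E'
from h import *
s=read_state();print(s["clock"],s["tcp_pos"],s["tcp_rot"],s["opening"])
for n in("top","scene"):
    im,d=get_image(n);cv2.imwrite(f"pics/{n}0.png",im[:,:,::-1]);np.save(n+"d.npy",d)
    for t in("bed","lamp_edge","weight_c","weight_tr","weight_tl","key_round_top","key_bar_top","key_square_top","key_cross_top","unit"):
        print(n,t,[(np.round(r["location"],3).tolist(),round(r["p"],2),px(n,r["location"]).tolist()) for r in mark_of(t,n)[:8]])
E
```

```text
pics
0.0 [0.19864656 0.59200975 0.23052942] [-5.06365762e-01 -3.10021843e+00  2.36762478e-03] 0.0853155648728653
top bed [([0.495, -0.052, 0.012], 0.92, [316.0, 217.0])]
top lamp_edge [([0.628, -0.072, 0.139], 0.82, [331.0, 141.0])]
top weight_c [([0.485, -0.028, 0.01], 0.66, [305.0, 221.0]), ([0.481, -0.062, 0.01], 0.41, [321.0, 223.0])]
top weight_tr [([0.355, -0.306, -0.002], 0.78, [429.0, 280.0]), ([0.326, -0.22, -0.003], 0.55, [392.0, 293.0]), ([0.471, -0.081, 0.034], 0.49, [330.0, 226.0])]
top weight_tl [([0.485, -0.042, 0.036], 0.69, [313.0, 219.0])]
top key_round_top [([0.602, -0.142, 0.059], 0.76, [359.0, 165.0]), ([0.487, -0.028, 0.007], 0.17, [306.0, 220.0])]
top key_bar_top [([0.613, -0.097, 0.059], 0.42, [338.0, 160.0])]
top key_square_top [([0.628, 0.009, 0.055], 0.76, [290.0, 154.0]), ([0.532, -0.059, 0.002], 0.74, [319.0, 201.0]), ([0.488, -0.044, 0.036], 0.56, [313.0, 218.0])]
top key_cross_top [([0.617, -0.041, 0.056], 0.62, [313.0, 159.0])]
top unit [([0.533, -0.062, 0.001], 0.88, [320.0, 201.0]), ([0.618, -0.044, 0.055], 0.59, [314.0, 158.0])]
scene bed [([0.496, -0.052, 0.01], 0.56, [244.0, 263.0]), ([0.538, -0.058, -0.0], 0.35, [250.0, 282.0])]
scene lamp_edge [([0.627, -0.069, 0.141], 0.66, [265.0, 272.0])]
scene weight_c [([0.467, -0.095, 0.012], 0.72, [219.0, 260.0]), ([0.488, -0.029, 0.01], 0.62, [252.0, 257.0]), ([0.476, -0.061, 0.011], 0.51, [235.0, 258.0])]
scene weight_tr [([0.352, -0.306, -0.004], 0.72, [107.0, 262.0]), ([0.47, -0.08, 0.035], 0.57, [226.0, 252.0]), ([0.318, -0.22, 0.002], 0.51, [140.0, 236.0]), ([0.47, -0.098, 0.015], 0.23, [218.0, 261.0])]
scene weight_tl [([0.489, -0.043, 0.034], 0.83, [246.0, 252.0]), ([0.536, -0.057, 0.004], 0.27, [250.0, 280.0])]
scene key_round_top []
scene key_bar_top []
scene key_square_top []
scene key_cross_top []
scene unit [([0.535, -0.06, 0.001], 0.71, [248.0, 281.0])]
```

Run:
```python
import cv2
im=cv2.imread("pics/top0.png");cv2.imwrite("pics/topc.png",cv2.resize(im[110:310,220:460],None,fx=3.3,fy=3,interpolation=cv2.INTER_CUBIC))
```

```text
(no output)
```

View pics/topc.png

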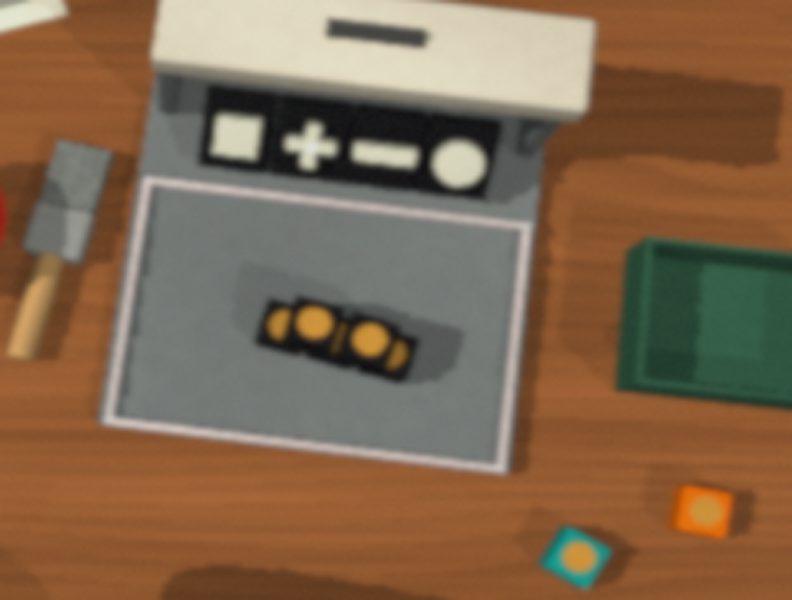

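View pics/scene0.png

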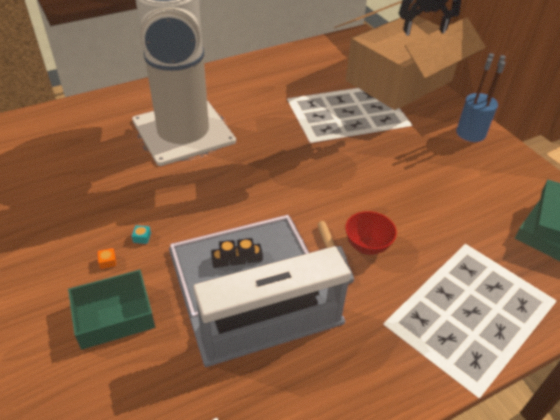

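>>> {"api": "step_arm", "payload": {"series": [[0,0,0,1,1],[0,0,0,1,1],[0,0,0,1,1],[0,0,0,1,1],[0,0,0,1,1],[0,0,0,1,1],[0,0,0,1,1],[0,0,0,1,1],[0,0,0,1,1],[0,0,0,1,1],[0,0,0,1,1]]}}

```text
clock: 2.02
tcp_pos: [0.1988, 0.5925, 0.2313]
tcp_rot: [1.636, 2.682, -0.0]
wrist_force: [1.4, -0.4, -1.4]
opening: 0.0859
gripper_force: 0.0
```

>>> {"api": "step_arm", "payload": {"series": [[0,0,0,1,1],[0,0,0,1,1],[0,0,0,1,1],[0,0,0,1,1],[0,0,0,1,1],[0,0,0,1,1],[0,0,0,1,1],[0,0,0,1,1],[0,0,0,1,1],[0,0,0,1,1],[0,0,0,1,1]]}}

```text
clock: 2.93
tcp_pos: [0.1988, 0.5925, 0.2313]
tcp_rot: [-2.521, -1.874, -0.0]
wrist_force: [-0.2, 0.2, -0.6]
opening: 0.0851
gripper_force: 0.0
```

```bash
cat >> h.py <<'E'
def go(x,y,z,yaw=None):
    "shift in full-scale units (tool axes) to world target; yaw = world angle of tool y, deg"
    s=read_state(); R=Ro.from_rotvec(s["tcp_rot"]).as_matrix()
    a=np.degrees(np.arctan2(R[1,1],R[0,1]))
    print("t",round(s["clock"],2),"tcp",np.round(s["tcp_pos"],4),"yaw",round(a,2),"tz",np.round(R[:,2],3),"open",round(s["opening"],4),"F",np.round(s["wrist_force"],1))
    dy=0 if yaw is None else (a-yaw+90)%180-90
    print(" shift before turning",np.round(R.T@(np.array([x,y,z])-s["tcp_pos"])/.025,2),"turn",round(dy/4,2))
    R2=R@Ro.from_rotvec([0,0,np.radians(dy)]).as_matrix()
    print(" shift after turning",np.round(R2.T@(np.array([x,y,z])-s["tcp_pos"])/.025,2))
E
python3 -c "
from h import *
go(.478,-.062,.23,-17)"
```

```text
t 2.93 tcp [0.1988 0.5925 0.2313] yaw -16.75 tz [-0.  0. -1.] open 0.0851 F [-0.2  0.2 -0.6]
 shift before turning [-21.85  18.24   0.05] turn 0.06
 shift after turning [-21.77  18.33   0.05]
```

>>> {"api": "step_arm", "payload": {"series": [[-0.91,0.76,0,0,1],[-0.91,0.76,0,0,1],[-0.91,0.76,0,0,1],[-0.91,0.76,0,0,1],[-0.91,0.76,0,0,1],[-0.91,0.76,0,0,1],[-0.91,0.76,0,0,1],[-0.91,0.76,0,0,1],[-0.91,0.76,0,0,1],[-0.91,0.76,0,0,1],[-0.91,0.76,0,0,1],[-0.91,0.76,0,0,1]]}}

```text
clock: 3.93
tcp_pos: [0.34, 0.2646, 0.2315]
tcp_rot: [2.518, 1.879, 0.001]
wrist_force: [0.4, 0.2, -0.2]
opening: 0.0852
gripper_force: 0.0
```

>>> {"api": "step_arm", "payload": {"series": [[-0.91,0.76,0,0,1],[-0.91,0.76,0,0,1],[-0.91,0.76,0,0,1],[-0.91,0.76,0,0,1],[-0.91,0.76,0,0,1],[-0.91,0.76,0,0,1],[-0.91,0.76,0,0,1],[-0.91,0.76,0,0,1],[-0.91,0.76,0,0,1],[-0.91,0.76,0,0,1],[-0.91,0.76,0,0,1],[-0.91,0.76,0,0,1]]}}

```text
clock: 4.93
tcp_pos: [0.4808, -0.0623, 0.2315]
tcp_rot: [2.518, 1.878, 0.001]
wrist_force: [-0.2, 0.2, 0.4]
opening: 0.0855
gripper_force: 0.0
```

Run:
```python
from h import *
go(.478,-.062,.23,-17)
c,f=K("wrist");im,d=get_image("wrist");cv2.imwrite("pics/w1.png",im[:,:,::-1]);np.save("w1d.npy",d)
print(-np.array(c["R"]).T@c["t"])
for t in("bed","lamp_edge","weight_c","weight_tr","weight_tl","key_round_top","key_bar_top","key_square_top","key_cross_top","unit"):
    print(t,[(np.round(r["location"],3).tolist(),round(r["p"],2),px("wrist",r["location"]).tolist()) for r in mark_of(t,"wrist")[:8]])
P=world("wrist",d);np.save("w1P.npy",P)
```

```text
t 4.93 tcp [ 0.4808 -0.0623  0.2315] yaw -16.57 tz [ 0. -0. -1.] open 0.0855 F [-0.2  0.2  0.4]
 shift before turning [-0.02 -0.11  0.06] turn 0.11
 shift after turning [-0.02 -0.11  0.06]
[0.50261076 0.01033695 0.37442687]
bed [([0.495, -0.049, 0.011], 0.98, [285.0, 161.0])]
lamp_edge [([0.628, -0.068, 0.134], 0.97, [485.0, 162.0])]
weight_c [([0.488, -0.032, 0.01], 0.65, [276.0, 149.0]), ([0.622, 0.008, 0.06], 0.38, [417.0, 63.0])]
weight_tr [([0.355, -0.308, -0.003], 0.79, [241.0, 378.0]), ([0.323, -0.219, -0.005], 0.71, [195.0, 328.0]), ([0.474, -0.082, 0.036], 0.56, [279.0, 205.0])]
weight_tl [([0.483, -0.046, 0.04], 0.78, [277.0, 170.0]), ([0.475, -0.079, 0.037], 0.54, [278.0, 202.0])]
key_round_top [([0.602, -0.141, 0.057], 0.96, [422.0, 232.0])]
key_bar_top [([0.611, -0.092, 0.056], 0.61, [423.0, 181.0])]
key_square_top [([0.623, 0.009, 0.058], 0.66, [419.0, 64.0]), ([0.608, -0.088, 0.058], 0.41, [420.0, 179.0])]
key_cross_top [([0.615, -0.047, 0.061], 0.76, [421.0, 132.0])]
unit [([0.534, -0.06, 0.003], 0.6, [326.0, 162.0])]
```

View pics/w1.png

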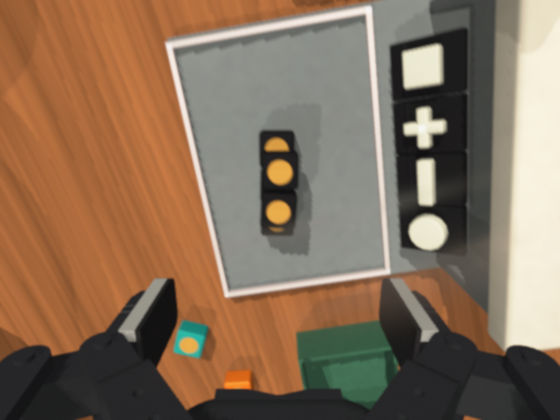

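Run:
```python
from h import *
P=np.load("w1P.npy");im=cv2.imread("pics/w1.png").astype(int);b,g,r=im[...,0],im[...,1],im[...,2]
m=((r>150)&(r-b>90)).astype(np.uint8);n,l,s,c=cv2.connectedComponentsWithStats(m)
for i in range(1,n):
    if s[i,4]>40 and s[i,1]<240: q=P[l==i]; print("disc",c[i].round(),s[i,4],np.median(q,0).round(4),q.mean(0).round(4))
# top faces of upper blocks
v,u=np.mgrid[0:420,0:560]
z=P[...,2];m=((z>.05)&(z<.068)&(u>240)&(u<320)&(v>110)&(v<250)).astype(np.uint8)
n,l,s,c=cv2.connectedComponentsWithStats(m)
for i in range(1,n):
    if s[i,4]>100: q=P[l==i][:,:2].astype(np.float32);print("tops",s[i],cv2.minAreaRect(q),P[l==i][:,2].mean())
w=((r>170)&(b>150)&(u>395)&(u<455)&(v>35)&(v<260)).astype(np.uint8);n,l,s,c=cv2.connectedComponentsWithStats(w)
ks=[]
for i in range(1,n):
    if s[i,4]>150: q=P[l==i];q=q[q[:,2]>0];ks.append(q.mean(0));print("key",c[i].round(),s[i,4],q.mean(0).round(4))
f=(u>215)&(u<370)&(v>120)&(v<250)&(z<.025)&(z>0);print("floor",np.median(z[f]))
for p in [(168,43),(371,8),(388,272),(228,295)]: print("lip corner",P[p[1]-3:p[1]+4,p[0]-3:p[0]+4].reshape(-1,3).mean(0).round(4))
ld=(z>.125)&(z<.18)&(u>480); 
q=P[ld];print("lamp z",np.percentile(q[:,2],[5,50,95]))
```

```text
disc [125. 191.] 74972 [ 0.3185 -0.0257 -0.    ] [ 0.3139 -0.0412  0.0017]
disc [276. 145.] 230 [ 0.49   -0.0239  0.0365] [ 0.4898 -0.0236  0.0397]
disc [279. 172.] 483 [ 0.4865 -0.0453  0.0603] [ 0.4865 -0.0452  0.0609]
disc [278. 212.] 431 [ 0.4744 -0.0815  0.0602] [ 0.4745 -0.0812  0.061 ]
tops [ 259  150   38   38 1385] ((0.4854847192764282, -0.04290236532688141), (0.03332619369029999, 0.03341122344136238), 74.28572845458984) 0.05967034142160003
tops [ 259  190   37   38 1277] ((0.47363564372062683, -0.07948252558708191), (0.03469260036945343, 0.0338440015912056), 70.6718978881836) 0.05955635193057865
key [422.  66.] 1403 [0.6239 0.0061 0.062 ]
key [424. 127.] 799 [ 0.6176 -0.0428  0.0616]
key [425. 182.] 681 [ 0.6117 -0.0919  0.0605]
key [428. 232.] 993 [ 0.6054 -0.1405  0.0617]
floor 0.011987119623625721
lip corner [0.4194 0.0915 0.0176]
lip corner [0.6064 0.0671 0.014 ]
lip corner [ 0.5712 -0.2025  0.0089]
lip corner [ 0.3844 -0.1783  0.0097]
lamp z [0.1454043  0.16452255 0.16595422]
```

>>> {"api": "step_arm", "payload": {"series": [[0.75,0,0,0.2,1],[0,0,1,0,1],[0,0,1,0,1],[0,0,1,0,1],[0,0,1,0,1],[0,0,1,0,1],[0,0,1,0,1],[0,0,1,0,1],[0,0,0.5,0,1],[0,0,0.3,0,1],[0,0,0,0,1]]}}

```text
clock: 6.4
tcp_pos: [0.4848, -0.0424, 0.0351]
tcp_rot: [-2.529, -1.861, 0.003]
wrist_force: [-1.5, -0.4, 0.4]
opening: 0.0853
gripper_force: 0.0
```

>>> {"api": "step_arm", "payload": {"series": [[0,0,0,0,-1],[0,0,0,0,-1],[0,0,0,0,-1],[0,0,0,0,-1],[0,0,0,0,-1],[0,0,0,0,-1],[0,0,0,0,-1],[0,0,0,0,-1]]}}

```text
clock: 7.07
tcp_pos: [0.4864, -0.0429, 0.0375]
tcp_rot: [2.53, 1.86, 0.002]
wrist_force: [-1.2, 0.5, 7.9]
opening: 0.033
gripper_force: 59.9
```

>>> {"api": "step_arm", "payload": {"series": [[0,0,-0.5,0,-1],[0,0,-1,0,-1],[0,0,-1,0,-1],[0,0,-0.5,0,-1],[0.6,-0.25,0,0,-1],[0.9,-0.38,0,0,-1],[0.9,-0.38,0,0,-1],[0.6,-0.25,0,0,-1],[0.3,-0.12,0,0,-1],[0,0,0,0,-1]]}}

```text
clock: 7.9
tcp_pos: [0.4774, 0.0474, 0.1117]
tcp_rot: [2.529, 1.863, 0.001]
wrist_force: [0.6, 0.8, -1.3]
opening: 0.0328
gripper_force: 59.7
```

Run:
```python
from h import *
go(.478,.046,.0145)
d=get_image("top")
for n in ("weight_c",): print([(np.round(r["location"],3).tolist(),round(r["p"],2)) for r in mark_of(n,"top")[:8]])
P=world("top",d[1]);b=P[(abs(P[...,0]-.478)<.03)&(abs(P[...,1]+.06)<.06)];print(np.histogram(b[:,2],[0,.02,.03,.04,.05,.07]))
```

```text
t 7.9 tcp [0.4774 0.0474 0.1117] yaw -17.23 tz [ 0.001  0.    -1.   ] open 0.0328 F [ 0.6  0.8 -1.3]
 shift before turning [-0.05  0.04  3.89] turn 0.0
 shift after turning [-0.05  0.04  3.89]
[([0.468, -0.096, 0.014], 0.67)]
(array([174,   7, 107,   4, 148]), array([0.  , 0.02, 0.03, 0.04, 0.05, 0.07]))
```

>>> {"api": "step_arm", "payload": {"series": [[0,0,1,0,-1],[0,0,1,0,-1],[0,0,1,0,-1],[0,0,0.5,0,-1],[0,0,0.25,0,-1],[0,0,0.12,0,-1],[0,0,0,0,-1],[0,0,0,0,0.3],[0,0,0,0,0.3],[0,0,0,0,0.3]]}}

```text
clock: 8.83
tcp_pos: [0.4782, 0.0462, 0.0155]
tcp_rot: [2.53, 1.86, 0.002]
wrist_force: [-0.2, 0.4, 0.4]
opening: 0.0553
gripper_force: 0.0
```

>>> {"api": "step_arm", "payload": {"series": [[0,0,-0.5,0,0.3],[0,0,-1,0,0.3],[0,0,-1,0,0.5],[0,0,-1,0,1],[-0.9,0.4,0,0,1],[-0.9,0.4,0,0,1],[-0.9,0.4,0,0,1],[0,0,0,0,1]]}}

```text
clock: 9.5
tcp_pos: [0.4871, -0.0298, 0.1032]
tcp_rot: [2.531, 1.857, 0.003]
wrist_force: [0.2, 0.0, -0.6]
opening: 0.0855
gripper_force: 0.0
```

```bash
cat > tops.py <<'E'
from h import *
def tops(n,lo,hi):
    im,d=get_image(n);P=world(n,d);z=P[...,2]
    B=(P-np.array([.4955,-.052,0]));ux=B[...,0]*.992-B[...,1]*.127;uy=B[...,0]*.127+B[...,1]*.992
    m=((z>lo)&(z<hi)&(abs(ux)<.083)&(abs(uy)<.125)).astype(np.uint8)
    k,l,s,c=cv2.connectedComponentsWithStats(m)
    for i in range(1,k):
        if s[i,4]>40:
            q=P[l==i];print(n,c[i].round(),s[i,4],[np.round(a,3) for a in cv2.minAreaRect(q[:,:2].astype(np.float32))],round(np.median(q[:,2]),4),"bed",np.round([ux[l==i].mean(),uy[l==i].mean()],3))
    return im
E
python3 - <<'E'
from tops import *
go(.474,-.0803,.036,-18)
tops("top",.03,.045);tops("top",.05,.07);im=tops("wrist",.03,.045);tops("wrist",.05,.07)
cv2.imwrite("pics/w2.png",im[:,:,::-1])
E
```

```text
t 9.5 tcp [ 0.4871 -0.0298  0.1032] yaw -17.45 tz [ 0.003 -0.001 -1.   ] open 0.0855 F [ 0.2  0.  -0.6]
 shift before turning [-2.08  0.1   2.69] turn 0.14
 shift after turning [-2.08  0.12  2.69]
top [270. 223.] 129 [array([0.477, 0.053]), array([0.019, 0.036]), np.float64(85.115)] 0.0352 bed [-0.032  0.101]
wrist [226. 121.] 3434 [array([0.477, 0.044]), array([0.034, 0.034]), np.float64(73.863)] 0.036 bed [-0.03   0.093]
wrist [282. 244.] 4536 [array([ 0.484, -0.044]), array([0.069, 0.036]), np.float64(74.259)] 0.0359 bed [-0.012  0.012]
wrist [286. 320.] 2864 [array([ 0.474, -0.081]), array([0.035, 0.034]), np.float64(70.655)] 0.0598 bed [-0.017 -0.028]
```

>>> {"api": "step_arm", "payload": {"series": [[-0.7,0.04,0,0.15,1],[-0.7,0.04,0,0,1],[-0.7,0.04,0.2,0,1],[0,0,1,0,1],[0,0,1,0,1],[0,0,0.45,0,1],[0,0,0,0,1]]}}

```text
clock: 10.28
tcp_pos: [0.4709, -0.0769, 0.0338]
tcp_rot: [-2.537, -1.847, 0.005]
wrist_force: [0.0, 0.1, 0.6]
opening: 0.0854
gripper_force: 0.0
```

>>> {"api": "step_arm", "payload": {"series": [[0,0,0,0,-1],[0,0,0,0,-1],[0,0,0,0,-1],[0,0,0,0,-1],[0,0,0,0,-1],[0,0,0,0,-1],[0,0,0,0,-1],[0,0,-0.5,0,-1],[0,0,-1,0,-1],[0,0,-0.5,0,-1],[0,0,0,0,-1]]}}

```text
clock: 11.2
tcp_pos: [0.4747, -0.0784, 0.0885]
tcp_rot: [2.538, 1.845, 0.006]
wrist_force: [0.4, 0.4, 0.0]
opening: 0.0328
gripper_force: 59.7
```

>>> {"api": "step_arm", "payload": {"series": [[-0.5,0,0,0,-1],[-0.9,0,0,0,-1],[-0.8,0,0,0,-1],[-0.4,0,0,0,-1],[-0.1,0,0,0,-1],[0,0,0,0,-1]]}}

```text
clock: 11.7
tcp_pos: [0.4517, -0.1426, 0.0855]
tcp_rot: [-2.542, -1.845, 0.0]
wrist_force: [-0.6, -0.3, -1.2]
opening: 0.0328
gripper_force: 59.7
```

Run:
```python
from tops import *
go(.453,-.145,.0145)
tops("wrist",.03,.045)
```

```text
t 11.7 tcp [ 0.4517 -0.1426  0.0855] yaw -18.05 tz [-0.  0. -1.] open 0.0328 F [-0.6 -0.3 -1.2]
 shift before turning [-0.08  0.08  2.84] turn 0.0
 shift after turning [-0.08  0.08  2.84]
wrist [277.  23.] 3301 [array([ 0.487, -0.035]), array([0.021, 0.034]), np.float64(72.803)] 0.0362 bed [-0.011  0.016]
wrist [279.  86.] 4418 [array([ 0.479, -0.063]), array([0.034, 0.034]), np.float64(72.204)] 0.0362 bed [-0.015 -0.013]
wrist [281. 155.] 3742 [array([ 0.468, -0.097]), array([0.034, 0.034]), np.float64(73.486)] 0.0362 bed [-0.021 -0.048]
```

>>> {"api": "step_arm", "payload": {"series": [[-0.08,0.08,0.5,0,-1],[0,0,1,0,-1],[0,0,0.9,0,-1],[0,0,0.35,0,-1],[0,0,0.12,0,-1],[0,0,0,0,-1],[0,0,0,0,0.3],[0,0,0,0,0.3],[0,0,0,0,0.3]]}}

```text
clock: 12.5
tcp_pos: [0.4538, -0.1447, 0.0147]
tcp_rot: [2.54, 1.847, 0.001]
wrist_force: [0.1, -0.1, 1.4]
opening: 0.0553
gripper_force: 0.0
```

>>> {"api": "step_arm", "payload": {"series": [[0,0,-0.5,0,0.3],[0,0,-1,0,0.3],[0,0,-1,0,0.6],[0,0,-0.5,0,1],[0.6,0,0,0,1],[0.6,0,0,0,1],[0.6,0,0,0,1],[0,0,0,0,1]]}}

```text
clock: 13.17
tcp_pos: [0.468, -0.1005, 0.0898]
tcp_rot: [2.539, 1.849, 0.002]
wrist_force: [0.8, 0.2, -0.2]
opening: 0.0854
gripper_force: 0.0
```

Run:
```python
from tops import *
go(.468,-.097,.0145,-17)
tops("wrist",.03,.045);tops("top",.03,.045)
```

```text
t 13.17 tcp [ 0.468  -0.1005  0.0898] yaw -17.88 tz [ 0.002 -0.    -1.   ] open 0.0854 F [ 0.8  0.2 -0.2]
 shift before turning [ 0.13 -0.05  3.01] turn -0.22
 shift after turning [ 0.13 -0.05  3.01]
wrist [206.   3.] 472 [array([0.472, 0.027]), array([0.003, 0.033]), np.float64(73.538)] 0.0342 bed [-0.034  0.075]
wrist [272. 104.] 4031 [array([ 0.488, -0.03 ]), array([0.034, 0.034]), np.float64(73.382)] 0.0359 bed [-0.01   0.022]
wrist [275. 170.] 3472 [array([ 0.478, -0.064]), array([0.034, 0.034]), np.float64(72.05)] 0.0359 bed [-0.015 -0.013]
wrist [276. 228.] 3012 [array([ 0.468, -0.098]), array([0.034, 0.034]), np.float64(72.982)] 0.0359 bed [-0.021 -0.048]
wrist [276. 304.] 2509 [array([ 0.452, -0.148]), array([0.034, 0.034]), np.float64(72.383)] 0.0358 bed [-0.031 -0.099]
top [311. 220.] 392 [array([ 0.484, -0.04 ]), array([0.061, 0.035]), np.float64(74.159)] 0.0355 bed [-0.014  0.012]
top [273. 223.] 235 [array([0.476, 0.045]), array([0.034, 0.034]), np.float64(73.73)] 0.0354 bed [-0.032  0.094]
```

>>> {"api": "step_arm", "payload": {"series": [[0.1,0,0.5,-0.15,1],[0,0,1,0,1],[0,0,1,0,1],[0,0,0.4,0,1],[0,0,0.1,0,1],[0,0,0,0,1],[0,0,0,0,-1],[0,0,0,0,-1],[0,0,0,0,-1],[0,0,0,0,-1],[0,0,0,0,-1],[0,0,0,0,-1]]}}

```text
clock: 14.27
tcp_pos: [0.4685, -0.0998, 0.0151]
tcp_rot: [2.53, 1.86, 0.001]
wrist_force: [-1.2, -0.2, 8.4]
opening: 0.0329
gripper_force: 60.0
```

>>> {"api": "step_arm", "payload": {"series": [[0,0,0,0,-1],[0,0,-0.5,0,-1],[0,0,-1,0,-1],[0,0,-0.5,0,-1],[-0.1,0.5,0,0,-1],[-0.1,0.9,0,0,-1],[-0.1,0.8,0,0,-1],[0,0.35,0,0,-1],[0,0,0,0,-1],[0,0,0,0,-1]]}}

```text
clock: 15.1
tcp_pos: [0.5257, -0.1255, 0.0638]
tcp_rot: [-2.53, -1.86, 0.001]
wrist_force: [-0.2, -0.5, -0.9]
opening: 0.0328
gripper_force: 59.8
```

Run:
```python
from tops import *
go(.5266,-.1246,.0155)
tops("wrist",.03,.045)
```

```text
t 15.1 tcp [ 0.5257 -0.1255  0.0638] yaw -17.36 tz [-0.001  0.    -1.   ] open 0.0328 F [-0.2 -0.5 -0.9]
 shift before turning [0.04 0.03 1.93] turn 0.0
 shift after turning [0.04 0.03 1.93]
wrist [140.  89.] 5694 [array([ 0.488, -0.029]), array([0.034, 0.034]), np.float64(73.098)] 0.036 bed [-0.009  0.022]
wrist [151. 166.] 4728 [array([ 0.478, -0.063]), array([0.034, 0.034]), np.float64(72.013)] 0.036 bed [-0.014 -0.013]
wrist [165. 306.] 1686 [array([ 0.454, -0.141]), array([0.02 , 0.034]), np.float64(72.665)] 0.0358 bed [-0.029 -0.09 ]
```

>>> {"api": "step_arm", "payload": {"series": [[0,0,0.5,0,-1],[0,0,0.9,0,-1],[0,0,0.4,0,-1],[0,0,0.13,0,-1],[0,0,0,0,-1],[0,0,0,0,0.2],[0,0,0,0,0.2],[0,0,0,0,0.2],[0,0,-0.5,0,0.2],[0,0,-1,0,0.2],[0,0,-1,0,0.6],[0,0,-0.2,0,1]]}}

```text
clock: 16.15
tcp_pos: [0.5286, -0.1263, 0.0873]
tcp_rot: [2.528, 1.858, 0.005]
wrist_force: [0.3, -1.1, 0.1]
opening: 0.0737
gripper_force: 0.0
```

>>> {"api": "step_arm", "payload": {"series": [[0.5,-0.4,0,0,1],[0.8,-0.65,0,0,1],[0.8,-0.65,0,0,1],[0.7,-0.6,0,0,1],[0.37,-0.3,0,0,1],[0,0,0,0,1]]}}

```text
clock: 16.65
tcp_pos: [0.486, -0.0286, 0.0828]
tcp_rot: [-2.527, -1.863, 0.003]
wrist_force: [0.1, -0.4, -0.5]
opening: 0.0855
gripper_force: 0.0
```

Run:
```python
from tops import *
go(.488,-.0295,.0145,-17)
tops("wrist",.03,.045)
```

```text
t 16.65 tcp [ 0.486  -0.0286  0.0828] yaw -17.21 tz [-0.003  0.    -1.   ] open 0.0855 F [ 0.1 -0.4 -0.5]
 shift before turning [-0.01  0.1   2.73] turn -0.05
 shift after turning [-0.01  0.1   2.73]
wrist [222. 121.] 4184 [array([0.478, 0.042]), array([0.034, 0.034]), np.float64(72.856)] 0.0363 bed [-0.028  0.091]
wrist [282. 261.] 5993 [array([ 0.485, -0.047]), array([0.07 , 0.035]), np.float64(73.981)] 0.0363 bed [-0.011  0.007]
wrist [371. 351.] 1856 [array([ 0.526, -0.124]), array([0.035, 0.031]), np.float64(72.668)] 0.0364 bed [ 0.036 -0.066]
wrist [281. 386.] 551 [array([ 0.458, -0.135]), array([0.007, 0.033]), np.float64(72.445)] 0.0345 bed [-0.027 -0.086]
```

>>> {"api": "step_arm", "payload": {"series": [[0,0.05,0.5,0,1],[0,0,1,0,1],[0,0,0.8,0,1],[0,0,0.4,0,1],[0,0,0.05,0,1],[0,0,0,0,1],[0,0,0,0,-1],[0,0,0,0,-1],[0,0,0,0,-1],[0,0,0,0,-1],[0,0,0,0,-1],[0,0,0,0,-1]]}}

```text
clock: 17.7
tcp_pos: [0.4898, -0.0312, 0.0155]
tcp_rot: [2.53, 1.861, 0.001]
wrist_force: [-1.0, -0.5, 7.8]
opening: 0.0331
gripper_force: 60.2
```

>>> {"api": "step_arm", "payload": {"series": [[0,0,0,0,-1],[0,0,-0.5,0,-1],[0,0,-1,0,-1],[0,0,-0.5,0,-1],[0.3,0.4,0,0,-1],[0.5,0.6,0,0,-1],[0.35,0.45,0,0,-1],[0.11,0.17,0,0,-1],[0,0,0,0,-1],[0,0,0,0,-1]]}}

```text
clock: 18.53
tcp_pos: [0.5367, -0.013, 0.064]
tcp_rot: [-2.53, -1.861, 0.002]
wrist_force: [-0.3, 0.4, -0.6]
opening: 0.0324
gripper_force: 59.7
```

Run:
```python
from tops import *
go(.5359,-.0118,.0155)
tops("wrist",.03,.045)
```

```text
t 18.53 tcp [ 0.5367 -0.013   0.064 ] yaw -17.32 tz [-0.001 -0.    -1.   ] open 0.0324 F [-0.3  0.4 -0.6]
 shift before turning [ 0.04 -0.04  1.94] turn 0.0
 shift after turning [ 0.04 -0.04  1.94]
wrist [133. 184.] 4553 [array([0.477, 0.043]), array([0.034, 0.034]), np.float64(73.367)] 0.0361 bed [-0.029  0.093]
wrist [233. 361.] 329 [array([ 0.491, -0.069]), array([0.032, 0.008]), np.float64(70.823)] 0.0355 bed [-0.003 -0.021]
wrist [304. 387.] 203 [array([ 0.526, -0.107]), array([0.005, 0.027]), np.float64(82.13)] 0.032 bed [ 0.035 -0.05 ]
```

>>> {"api": "step_arm", "payload": {"series": [[0,0,0.5,0,-1],[0,0,0.9,0,-1],[0,0,0.4,0,-1],[0,0,0.14,0,-1],[0,0,0,0,-1],[0,0,0,0,0.2],[0,0,0,0,0.2],[0,0,0,0,0.2],[0,0,-0.5,0,0.2],[0,0,-1,0,0.2],[0,0,-1,0,0.6],[0,0,-0.8,0,1]]}}

```text
clock: 19.58
tcp_pos: [0.5376, -0.0132, 0.1007]
tcp_rot: [2.531, 1.861, 0.001]
wrist_force: [1.1, 0.4, 0.3]
opening: 0.0737
gripper_force: 0.0
```

>>> {"api": "step_arm", "payload": {"series": [[-0.8,-0.6,-0.5,0,1],[-0.8,-0.6,-0.5,-0.8,1],[-0.8,-0.6,-0.5,-0.8,1],[-0.8,-0.6,-0.3,-0.8,1],[-0.5,0,0,-0.13,1],[0,0,0,0,1]]}}

```text
clock: 20.08
tcp_pos: [0.4565, -0.0888, 0.145]
tcp_rot: [2.357, 2.074, 0.001]
wrist_force: [0.5, 0.1, -0.0]
opening: 0.0851
gripper_force: 0.0
```

Run:
```python
from tops import *
go(.55,-.134,.12,-7.25)
tops("top",.03,.042)
im=tops("wrist",.03,.042);cv2.imwrite("pics/w3.png",im[:,:,::-1])
im,d=get_image("wrist");P=world("wrist",d);np.save("w3P.npy",P)
g=im.min(2)
for k in [(.624,.006,.06),(.6176,-.0428,.06),(.6117,-.0919,.06),(.6054,-.1405,.06)]:
    D=P-np.array(k);m=(np.hypot(D[...,0],D[...,1])<.022)&(abs(D[...,2])<.03)&(g>140)
    q=P[m]
    if len(q)<80: print(k,"few");continue
    A=np.c_[q[:,:2],np.ones(len(q))];w=np.linalg.lstsq(A,q[:,2],rcond=None)[0]
    print(k,len(q),q.mean(0).round(4),"slope",np.degrees(np.arctan(np.hypot(*w[:2]))).round(1),"dir",np.degrees(np.arctan2(w[1],w[0])).round(1),"ext",q.min(0).round(4),q.max(0).round(4))
# lamp front edge
z=P[...,2];q=P[(z>.135)&(z<.175)&(P[...,0]>.58)];ux=(q[:,0]-.4955)*.992-(q[:,1]+.052)*.127;print("lamp ux",np.percentile(ux,[0.5,2,10]) if len(q) else None)
```

```text
t 20.08 tcp [ 0.4565 -0.0888  0.145 ] yaw -7.32 tz [ 0.002 -0.001 -1.   ] open 0.0851 F [ 0.5  0.1 -0. ]
 shift before turning [-1.32  3.94  1.01] turn -0.02
 shift after turning [-1.32  3.94  1.01]
top [298. 197.] 227 [array([ 0.536, -0.009]), array([0.034, 0.034]), np.float64(72.294)] 0.0354 bed [0.034 0.047]
top [273. 223.] 235 [array([0.476, 0.045]), array([0.034, 0.034]), np.float64(73.867)] 0.0356 bed [-0.032  0.094]
top [317. 222.] 85 [array([ 0.48 , -0.051]), array([0.013, 0.033]), np.float64(76.853)] 0.0357 bed [-0.016 -0.001]
wrist [281.  19.] 2100 [array([0.476, 0.039]), array([0.025, 0.034]), np.float64(74.089)] 0.0358 bed [-0.031  0.086]
wrist [378.  86.] 2647 [array([ 0.537, -0.011]), array([0.034, 0.035]), np.float64(72.921)] 0.0357 bed [0.035 0.046]
wrist [302. 171.] 2125 [array([ 0.479, -0.063]), array([0.034, 0.034]), np.float64(71.859)] 0.0357 bed [-0.015 -0.012]
wrist [370. 239.] 1819 [array([ 0.526, -0.123]), array([0.035, 0.034]), np.float64(72.884)] 0.0357 bed [ 0.038 -0.065]
wrist [281. 277.] 1641 [array([ 0.453, -0.147]), array([0.034, 0.034]), np.float64(72.382)] 0.0356 bed [-0.031 -0.098]
(0.624, 0.006, 0.06) 2633 [0.6221 0.0051 0.0585] slope 39.7 dir -7.4 ext [ 0.611  -0.01    0.0491] [0.632  0.0207 0.0699]
(0.6176, -0.0428, 0.06) 1675 [ 0.6177 -0.0439  0.0596] slope 37.4 dir -7.9 ext [ 0.6037 -0.0615  0.0471] [ 0.6362 -0.0277  0.0703]
(0.6117, -0.0919, 0.06) 1318 [ 0.6113 -0.0923  0.0593] slope 25.2 dir -8.3 ext [ 0.6039 -0.1138  0.0537] [ 0.6233 -0.0728  0.064 ]
(0.6054, -0.1405, 0.06) 1928 [ 0.6052 -0.1418  0.0595] slope 36.5 dir -12.1 ext [ 0.591  -0.1596  0.048 ] [ 0.6224 -0.1268  0.0702]
lamp ux None
```

View pics/w3.png

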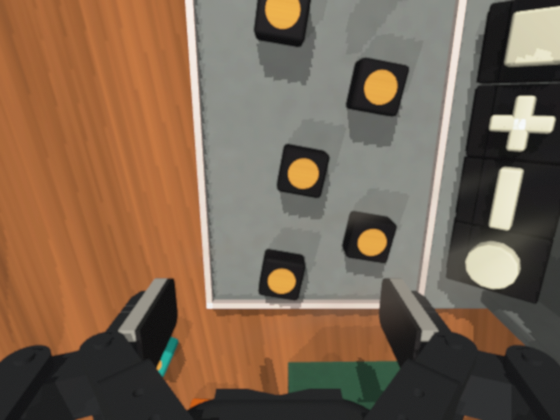

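Run:
```python
from h import *
s=read_state();R=Ro.from_rotvec(s["tcp_rot"]).as_matrix()
P=np.load("w3P.npy");Q=(P-s["tcp_pos"])@R
m=(Q[...,2]>-.06)&(Q[...,2]<.02)&(abs(Q[...,1])<.075)&(abs(Q[...,0])<.03)&(P[...,2]>.08)
q=Q[m];print(len(q))
for lo in np.arange(-.06,.01,.004):
    for sg in(1,-1):
        a=q[(q[:,2]>=lo)&(q[:,2]<lo+.004)&(q[:,1]*sg>0)]
        if len(a)>3: print(round(lo,3),sg,len(a),"y",np.percentile(a[:,1],[2,98]).round(4),"x",np.percentile(a[:,0],[2,98]).round(4))
```

```text
8964
-0.06 1 679 y [0.0427 0.0693] x [0.0046 0.0122]
-0.06 -1 702 y [-0.0693 -0.0428] x [0.0045 0.0121]
-0.056 1 199 y [0.0435 0.0628] x [0.0033 0.011 ]
-0.056 -1 194 y [-0.0616 -0.0439] x [0.0042 0.0111]
-0.052 1 548 y [0.0423 0.0487] x [-0.0017  0.0098]
-0.052 -1 552 y [-0.049  -0.0424] x [-0.0017  0.0097]
-0.048 1 404 y [0.0422 0.0554] x [-0.0062  0.0098]
-0.048 -1 406 y [-0.0555 -0.0424] x [-0.0066  0.0098]
-0.044 1 486 y [0.0422 0.0557] x [-0.0112  0.0098]
-0.044 -1 482 y [-0.0561 -0.0424] x [-0.0111  0.0098]
-0.04 1 449 y [0.0423 0.0556] x [-0.0119  0.0098]
-0.04 -1 437 y [-0.056  -0.0424] x [-0.012   0.0097]
-0.036 1 398 y [0.0423 0.0557] x [-0.0118  0.0098]
-0.036 -1 412 y [-0.0559 -0.0425] x [-0.0117  0.0096]
-0.032 1 379 y [0.0422 0.0556] x [-0.012   0.0097]
-0.032 -1 386 y [-0.0559 -0.0424] x [-0.0115  0.0098]
-0.028 1 335 y [0.0422 0.0555] x [-0.012   0.0098]
-0.028 -1 335 y [-0.0558 -0.0425] x [-0.0114  0.0097]
-0.024 1 301 y [0.0422 0.0547] x [-0.0118  0.0097]
-0.024 -1 294 y [-0.0547 -0.0425] x [-0.012   0.0098]
-0.02 1 212 y [0.0422 0.0487] x [-0.0114  0.0097]
-0.02 -1 209 y [-0.0524 -0.0424] x [-0.0116  0.0096]
-0.016 1 79 y [0.0423 0.0429] x [-0.0116  0.0072]
-0.016 -1 86 y [-0.0432 -0.0425] x [-0.0112  0.007 ]
```

Run:
```python
from h import *
s=read_state();R=Ro.from_rotvec(s["tcp_rot"]).as_matrix()
P=np.load("w3P.npy");Q=(P-s["tcp_pos"])@R
q=Q[(Q[...,2]<-.055)&(P[...,2]>.1)&(P[...,2]<.5)]
for lo in np.arange(-.15,-.05,.006):
    a=q[(q[:,2]>=lo)&(q[:,2]<lo+.006)]
    if len(a)>3: print(round(lo,3),len(a),"y",np.percentile(a[:,1],[0.5,99.5]).round(4),"x",np.percentile(a[:,0],[2,98]).round(4))
```

```text
-0.144 984 y [-0.0001 -0.0001] x [0.0759 0.0759]
-0.09 2807 y [-0.0363  0.0361] x [0.0133 0.0162]
-0.084 7376 y [-0.063   0.0639] x [0.0075 0.0159]
-0.078 5146 y [-0.0678  0.0685] x [0.006  0.0158]
-0.072 7202 y [-0.0718  0.0723] x [-0.0074  0.0119]
-0.066 5436 y [-0.0734  0.0733] x [-0.0089  0.0119]
-0.06 1525 y [-0.0702  0.0698] x [0.0045 0.0121]
```

>>> {"api": "step_arm", "payload": {"series": [[-0.7,0.5,0,0,1],[-0.64,0.8,0,0,1],[0,0.8,0.5,0,1],[0,0.8,0.8,0,1],[0,0.4,0.9,0,1],[0,0.2,0.8,0,1],[0,0.1,0.4,0,1],[0,0,0.2,0,1],[0,0,0,0,1],[0,0,0,0,1]]}}

```text
clock: 21.07
tcp_pos: [0.5421, -0.1314, 0.0539]
tcp_rot: [-2.357, -2.077, 0.0]
wrist_force: [-0.1, -0.1, -0.2]
opening: 0.0855
gripper_force: 0.0
```

Run:
```python
from h import *
go(.5428,-.1336,.055,-7.3)
im,d=get_image("wrist");cv2.imwrite("pics/w4.png",im[:,:,::-1])
```

```text
t 21.07 tcp [ 0.5421 -0.1314  0.0539] yaw -7.21 tz [-0.  0. -1.] open 0.0855 F [-0.1 -0.1 -0.2]
 shift before turning [-0.08  0.04 -0.04] turn 0.02
 shift after turning [-0.08  0.04 -0.04]
```

View pics/w4.png

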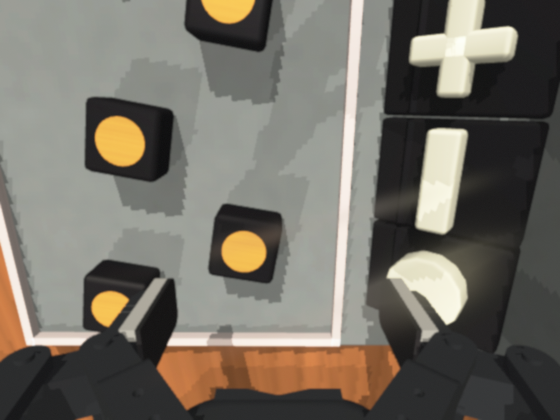

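>>> {"api": "step_arm", "payload": {"series": [[-0.08,0.1,0.06,0,1],[0,0.08,0.1,0,1],[0,0.08,0.1,0,1],[0,0,0,0,1],[0,0,0,0,1]]}}

```text
clock: 21.53
tcp_pos: [0.5473, -0.1345, 0.0467]
tcp_rot: [-2.356, -2.075, 0.002]
wrist_force: [-4.4, 0.1, -2.7]
opening: 0.0856
gripper_force: 0.0
```

>>> {"api": "step_arm", "payload": {"series": [[0,0.05,0.06,0,1],[0,0,0,0,1],[0,0,0,0,1]]}}

```text
clock: 21.78
tcp_pos: [0.5474, -0.1344, 0.0448]
tcp_rot: [-2.355, -2.074, 0.004]
wrist_force: [-6.6, 0.7, -2.5]
opening: 0.0856
gripper_force: 0.0
```

>>> {"api": "step_arm", "payload": {"series": [[0,0.05,0.06,0,1],[0,0,0,0,1],[0,0,0,0,1]]}}

```text
clock: 22.03
tcp_pos: [0.5475, -0.1342, 0.043]
tcp_rot: [-2.353, -2.073, 0.006]
wrist_force: [-9.6, 1.8, -3.2]
opening: 0.0853
gripper_force: 0.0
```

>>> {"api": "step_arm", "payload": {"series": [[0,0.05,0.06,0,1],[0,0,0,0,1],[0,0,0,0,1]]}}

```text
clock: 22.28
tcp_pos: [0.5476, -0.1341, 0.0411]
tcp_rot: [-2.352, -2.072, 0.008]
wrist_force: [-11.8, 2.1, -2.5]
opening: 0.0856
gripper_force: 0.0
```

Run:
```python
from h import *
s=read_state();print(s["wrist_force"],s["moment"],s["tcp_pos"])
P=np.load("w1P.npy");z=P[...,2]
def uv(P): B=P-np.array([.4955,-.052,0]);return B[...,0]*.992-B[...,1]*.127,B[...,0]*.127+B[...,1]*.992
ux,uy=uv(P)
for a in(-.1,-.05,0,.05,.1):
    m=(abs(uy-a)<.01)&(z>.128)&(z<.17);m2=(abs(uy-a)<.01)&(ux>.095)&(z<.12)&(z>.02)
    print(a,m.sum(),[ (round(ux[m&(z>l)&(z<l+.006)].min(),4) if (m&(z>l)&(z<l+.006)).any() else None) for l in (.128,.134,.14,.146,.152,.158,.164)])
im,d=get_image("top");P=world("top",d);ux,uy=uv(P);z=P[...,2];m=(z>.155)&(z<.172)&(abs(uy)<.12)&(ux<.25)&(ux>.1);print("top lamp",np.percentile(ux[m],[0,1,50,99,100]),uy[m].min(),uy[m].max())
im,d=get_image("wrist");cv2.imwrite("pics/w5.png",im[:,:,::-1])
```

```text
[-11.84030044   2.09128674  -2.45632878] [ 0.18754627  1.07081472 -0.01505295] [ 0.54763894 -0.13413974  0.04107597]
-0.1 1793 [None, np.float64(0.1326), np.float64(0.1309), np.float64(0.131), np.float64(0.1307), np.float64(0.1308), np.float64(0.1319)]
-0.05 1966 [None, None, np.float64(0.1308), np.float64(0.131), np.float64(0.1308), np.float64(0.1307), np.float64(0.1316)]
0 2194 [None, np.float64(0.1328), np.float64(0.131), np.float64(0.1311), np.float64(0.1305), np.float64(0.1307), np.float64(0.1318)]
0.05 2454 [None, np.float64(0.1328), np.float64(0.131), np.float64(0.1308), np.float64(0.1305), np.float64(0.1309), np.float64(0.1312)]
0.1 759 [None, np.float64(0.1329), np.float64(0.1309), np.float64(0.1309), np.float64(0.131), np.float64(0.131), np.float64(0.1322)]
top lamp [0.1305812  0.13168887 0.16414308 0.19618154 0.19803065] -0.11985342046345342 0.11998700937152271
```

View pics/w5.png

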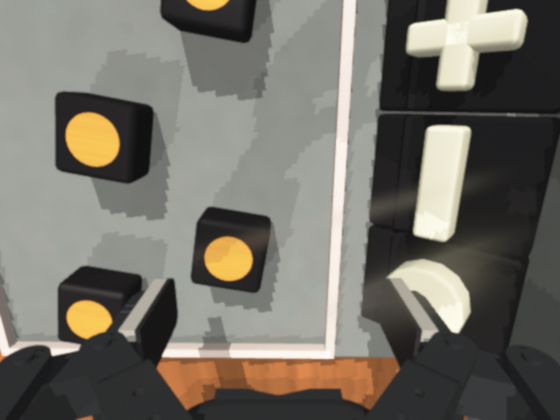

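>>> {"api": "step_arm", "payload": {"series": [[0,-0.3,0,0,1],[0,-0.18,0,0,1],[0,0,0,0,1],[0,0,0,0,1]]}}

```text
clock: 22.72
tcp_pos: [0.541, -0.1338, 0.0431]
tcp_rot: [2.356, 2.076, 0.002]
wrist_force: [0.3, 0.6, 0.2]
opening: 0.0851
gripper_force: 0.0
```

>>> {"api": "step_arm", "payload": {"series": [[0,0,0.08,0,1],[0,0,0,0,1],[0,0,0,0,1]]}}

```text
clock: 22.97
tcp_pos: [0.5406, -0.1337, 0.0406]
tcp_rot: [2.357, 2.077, 0.0]
wrist_force: [-0.1, -0.2, -0.5]
opening: 0.0854
gripper_force: 0.0
```

>>> {"api": "step_arm", "payload": {"series": [[0,0,0.08,0,1],[0,0,0,0,1],[0,0,0,0,1]]}}

```text
clock: 23.22
tcp_pos: [0.5402, -0.1336, 0.0384]
tcp_rot: [-2.357, -2.077, 0.0]
wrist_force: [-0.7, 0.1, -0.7]
opening: 0.0853
gripper_force: 0.0
```

>>> {"api": "step_arm", "payload": {"series": [[0,0.03,0.06,0,1],[0,0,0,0,1],[0,0,0,0,1]]}}

```text
clock: 23.47
tcp_pos: [0.541, -0.1337, 0.037]
tcp_rot: [-2.357, -2.077, 0.0]
wrist_force: [0.1, -0.4, -0.2]
opening: 0.0854
gripper_force: 0.0
```

>>> {"api": "step_arm", "payload": {"series": [[0,0.03,0.06,0,1],[0,0,0,0,1],[0,0,0,0,1]]}}

```text
clock: 23.72
tcp_pos: [0.5417, -0.1338, 0.0355]
tcp_rot: [-2.357, -2.077, 0.0]
wrist_force: [1.1, -0.2, -1.1]
opening: 0.0853
gripper_force: 0.0
```

>>> {"api": "step_arm", "payload": {"series": [[0,0.03,0.08,0,1],[0,0,0,0,1],[0,0,0,0,1]]}}

```text
clock: 23.97
tcp_pos: [0.5423, -0.1339, 0.0334]
tcp_rot: [-2.357, -2.077, 0.0]
wrist_force: [0.2, -0.5, -0.2]
opening: 0.0856
gripper_force: 0.0
```

>>> {"api": "step_arm", "payload": {"series": [[0,0.03,0.08,0,1],[0,0,0,0,1],[0,0,0,0,1]]}}

```text
clock: 24.22
tcp_pos: [0.5433, -0.134, 0.0316]
tcp_rot: [2.357, 2.077, 0.0]
wrist_force: [-1.0, 1.3, 2.6]
opening: 0.0856
gripper_force: 1.0
```

>>> {"api": "step_arm", "payload": {"series": [[0,0.03,0.08,0,1],[0,0,0,0,1],[0,0,0,0,1]]}}

```text
clock: 24.47
tcp_pos: [0.5443, -0.1342, 0.0298]
tcp_rot: [2.357, 2.076, 0.001]
wrist_force: [-0.6, -0.1, 4.8]
opening: 0.0854
gripper_force: 1.6
```

>>> {"api": "step_arm", "payload": {"series": [[0,0.03,0.08,0,1],[0,0,0,0,1],[0,0,0,0,1]]}}

```text
clock: 24.72
tcp_pos: [0.5451, -0.1343, 0.0277]
tcp_rot: [2.357, 2.076, 0.001]
wrist_force: [0.5, 0.4, 6.2]
opening: 0.0856
gripper_force: 2.1
```

>>> {"api": "step_arm", "payload": {"series": [[0,0.03,0.06,0,1],[0,0,0,0,1],[0,0,0,0,1]]}}

```text
clock: 24.97
tcp_pos: [0.5456, -0.1343, 0.0269]
tcp_rot: [2.357, 2.076, 0.001]
wrist_force: [-4.7, 0.2, 13.1]
opening: 0.0858
gripper_force: 6.0
```

>>> {"api": "step_arm", "payload": {"series": [[0,0.03,0.06,0,1],[0,0,0,0,1],[0,0,0,0,1]]}}

```text
clock: 25.22
tcp_pos: [0.5459, -0.1344, 0.0264]
tcp_rot: [2.357, 2.077, 0.0]
wrist_force: [-10.6, 2.1, 25.8]
opening: 0.0854
gripper_force: 13.1
```

Run:
```python
from h import *
go(.5,0,.1)
im,d=get_image("wrist");cv2.imwrite("pics/w6.png",im[:,:,::-1])
```

```text
t 25.22 tcp [ 0.5459 -0.1344  0.0264] yaw -7.23 tz [ 0. -0. -1.] open 0.0854 F [-10.6   2.1  25.8]
 shift before turning [ 5.1  -2.5  -2.95] turn 0.0
 shift after turning [ 5.1  -2.5  -2.95]
```

View pics/w6.png

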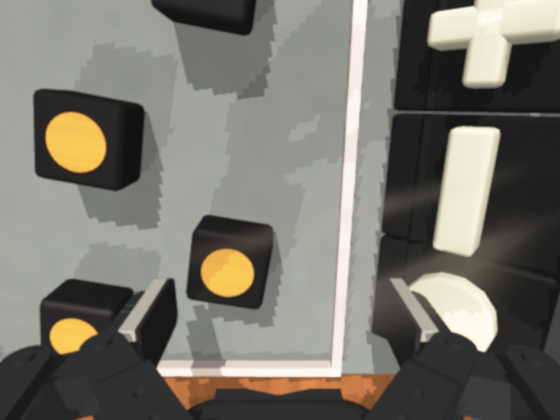

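Run:
```python
from h import *
s=read_state();F=s["wrist_force"];M=s["moment"];print(F,M)
# M_y = rz*Fx - rx*Fz ; contact rx~.048..0.053
for rx in(.044,.049,.054): print(rx,"rz rel. ref",(M[1]+rx*F[2])/F[0])
```

```text
[-10.07269428   0.66583725  25.07272414] [0.11842014 0.18476554 0.05371823]
0.044 rz rel. ref -0.12786701988934562
0.049 rz rel. ref -0.14031290748023334
0.054 rz rel. ref -0.15275879507112106
```

>>> {"api": "step_arm", "payload": {"series": [[0,-0.05,-0.2,0,1],[0,-0.2,-0.3,0,1],[0,-0.2,-0.2,0,1],[0,0,0,0,1]]}}

```text
clock: 25.6
tcp_pos: [0.5341, -0.1328, 0.0427]
tcp_rot: [-2.357, -2.077, 0.0]
wrist_force: [0.1, 0.8, 0.0]
opening: 0.0852
gripper_force: 0.0
```

>>> {"api": "step_arm", "payload": {"series": [[0.5,0,0,0,1],[0.8,0,0,0,1],[0.5,0,0,0,1],[0.2,0,0,0,1],[0,0,0.2,0,1],[0,0,0.2,0,1],[0,0,0.1,0,1],[0,0,0,0,1],[0,0,0,0,1]]}}

```text
clock: 26.35
tcp_pos: [0.5409, -0.0838, 0.0291]
tcp_rot: [-2.357, -2.076, 0.001]
wrist_force: [0.5, 0.1, 0.3]
opening: 0.0853
gripper_force: 0.0
```

```bash
cat >> h.py <<'E'
def ut():
    s=read_state();p=s["tcp_pos"]-np.array([.4955,-.052,0]);print("ux %.4f uy %.4f z %.4f"%(p[0]*.992-p[1]*.127,p[0]*.127+p[1]*.992,p[2]),s["wrist_force"].round(1) if hasattr(s["wrist_force"],"round") else s["wrist_force"],s["clock"])
E
python3 - <<'E'
from tops import *
ut();go(.5,0,.1,-7.3)
im,d=get_image("wrist");cv2.imwrite("pics/w7.png",im[:,:,::-1])
P=world("wrist",d);B=P-np.array([.4955,-.052,0]);ux=B[...,0]*.992-B[...,1]*.127;uy=B[...,0]*.127+B[...,1]*.992;g=im.min(2)
for y in(-.075,-.025,.025,.075):
    m=(abs(uy-y)<.023)&(ux>.095)&(ux<.14)&(g>130)&(P[...,2]>.035)&(P[...,2]<.085)
    if m.sum()>50: print(y,m.sum(),"ux",np.percentile(ux[m],[2,50,98]).round(4),"uy",np.percentile(uy[m],[2,50,98]).round(4),"z",np.percentile(P[...,2][m],[2,50,98]).round(4))
E
```

```text
ux 0.0491 uy -0.0258 z 0.0291 [0.5 0.1 0.3] 26.35
t 26.35 tcp [ 0.5409 -0.0838  0.0291] yaw -7.28 tz [-0.001  0.    -1.   ] open 0.0853 F [0.5 0.1 0.3]
 shift before turning [ 3.12 -2.05 -2.83] turn 0.01
 shift after turning [ 3.12 -2.05 -2.83]
-0.025 3804 ux [0.0954 0.1197 0.1296] uy [-0.0349 -0.0168 -0.0065] z [0.0517 0.0601 0.0799]
0.025 6252 ux [0.1084 0.1207 0.1329] uy [0.0075 0.0237 0.0386] z [0.0497 0.0603 0.0696]
0.075 7029 ux [0.1091 0.1181 0.1267] uy [0.0582 0.0679 0.0783] z [0.0507 0.0586 0.0661]
```

View pics/w7.png

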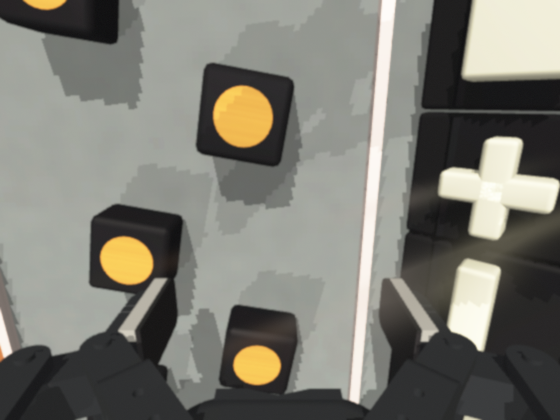

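>>> {"api": "step_arm", "payload": {"series": [[0,0.2,0,0,1],[0,0.12,0,0,1],[0,0,0,0,1],[0,0,0,0,1]]}}

```text
clock: 26.73
tcp_pos: [0.5496, -0.0845, 0.0296]
tcp_rot: [2.357, 2.076, 0.0]
wrist_force: [-0.9, 0.5, -0.1]
opening: 0.0855
gripper_force: 0.0
```

>>> {"api": "step_arm", "payload": {"series": [[0,0.05,0.05,0,1],[0,0,0,0,1],[0,0,0,0,1]]}}

```text
clock: 26.98
tcp_pos: [0.5503, -0.0844, 0.0283]
tcp_rot: [-2.357, -2.077, 0.0]
wrist_force: [-1.6, -0.4, 1.3]
opening: 0.0854
gripper_force: 0.6
```

>>> {"api": "step_arm", "payload": {"series": [[0,0.05,0.05,0,1],[0,0,0,0,1],[0,0,0,0,1]]}}

```text
clock: 27.23
tcp_pos: [0.5514, -0.0846, 0.027]
tcp_rot: [-2.357, -2.077, 0.001]
wrist_force: [-2.2, -0.2, 2.0]
opening: 0.0855
gripper_force: 1.1
```

>>> {"api": "step_arm", "payload": {"series": [[0,0.05,0.05,0,1],[0,0,0,0,1],[0,0,0,0,1]]}}

```text
clock: 27.48
tcp_pos: [0.5526, -0.0847, 0.0257]
tcp_rot: [-2.357, -2.077, 0.001]
wrist_force: [-2.2, 0.8, 2.1]
opening: 0.0855
gripper_force: 1.6
```

```bash
python3 -c "
from h import *
ut();print(read_state()['moment'])"
```

```text
ux 0.0608 uy -0.0252 z 0.0257 [-2.2  0.8  2.1] 27.4833
[ 0.06445379  0.36438255 -0.0096884 ]
```

>>> {"api": "step_arm", "payload": {"series": [[0,0.05,0.05,0,1],[0,0,0,0,1],[0,0,0,0,1]]}}

```text
clock: 27.73
tcp_pos: [0.5538, -0.0849, 0.0244]
tcp_rot: [-2.357, -2.076, 0.001]
wrist_force: [-5.1, 0.7, 1.5]
opening: 0.0852
gripper_force: 2.2
```

>>> {"api": "step_arm", "payload": {"series": [[0,0.05,0.05,0,1],[0,0,0,0,1],[0,0,0,0,1]]}}

```text
clock: 27.98
tcp_pos: [0.5541, -0.0849, 0.0236]
tcp_rot: [-2.356, -2.076, 0.002]
wrist_force: [-8.9, 0.9, 10.6]
opening: 0.0851
gripper_force: 7.5
```

```bash
python3 -c "
from h import *
ut();print(read_state()['moment'])"
```

```text
ux 0.0623 uy -0.0252 z 0.0236 [-8.9  0.9 10.6] 27.9833
[ 0.06295466  0.8839233  -0.0178799 ]
```

Run:
```python
from h import *
im,d=get_image("wrist");P=world("wrist",d);B=P-np.array([.4955,-.052,0]);ux=B[...,0]*.992-B[...,1]*.127;uy=B[...,0]*.127+B[...,1]*.992;g=im.min(2)
h=(P[...,2]-.0585)*.766-(ux-.120)*.643   # height above nominal key face, along normal
for y,a,b in((-.025,-.012,.0),(.025,.01,.04)):
    m=(uy>a)&(uy<b) if y<0 else (abs(uy-y)<.015)
    if y<0: m=(uy>-.013)&(uy<-.005)
    m&=(ux>.108)&(ux<.132)&(P[...,2]>.035)&(P[...,2]<.085)&(g>110)
    print(y,m.sum(),"height",np.percentile(h[m],[5,50,95]).round(4) if m.any() else 0,"ux",np.percentile(ux[m],[2,98]).round(4) if m.any() else 0)
cv2.imwrite("pics/w8.png",im[:,:,::-1])
```

```text
-0.025 907 height [-0.0102 -0.0053 -0.004 ] ux [0.1191 0.1312]
0.025 6059 height [-0.0045  0.001   0.0022] ux [0.1091 0.1312]
```

>>> {"api": "step_arm", "payload": {"series": [[0,-0.2,-0.15,0,1],[0,-0.3,-0.3,0,1],[0,-0.2,-0.3,0,1],[0.5,0,0,0,1],[0.9,0,0,0,1],[0.9,0,0,0,1],[0.9,0,0,0,1],[0.6,0,0,0,1],[0.2,0,0,0,1],[0,0,0,0,1],[0,0,0,0,1]]}}

```text
clock: 28.95
tcp_pos: [0.5508, 0.0164, 0.0423]
tcp_rot: [2.356, 2.078, 0.001]
wrist_force: [-0.3, 0.5, -0.1]
opening: 0.0853
gripper_force: 0.0
```

```bash
python3 -c "
from h import *
ut();go(.55,.01,.04,-7.3)"
```

```text
ux 0.0462 uy 0.0749 z 0.0423 [-0.3  0.5 -0.1] 28.95
t 28.95 tcp [0.5508 0.0164 0.0423] yaw -7.18 tz [ 0.001 -0.    -1.   ] open 0.0853 F [-0.3  0.5 -0.1]
 shift before turning [-0.26 -0.    0.09] turn 0.03
 shift after turning [-0.26 -0.    0.09]
```

>>> {"api": "step_arm", "payload": {"series": [[0,0.2,0.1,0,1],[0,0.2,0.2,0,1],[0,0,0,0,1],[0,0,0,0,1]]}}

```text
clock: 29.28
tcp_pos: [0.5607, 0.0143, 0.0341]
tcp_rot: [-2.358, -2.075, 0.001]
wrist_force: [0.2, 0.2, 0.3]
opening: 0.0854
gripper_force: 0.0
```

>>> {"api": "step_arm", "payload": {"series": [[0,0.05,0.06,0,1],[0,0.03,0.05,0,1],[0,0,0,0,1],[0,0,0,0,1]]}}

```text
clock: 29.62
tcp_pos: [0.5624, 0.0146, 0.0318]
tcp_rot: [-2.357, -2.077, 0.0]
wrist_force: [-1.8, -0.9, 2.6]
opening: 0.0851
gripper_force: 1.0
```

>>> {"api": "step_arm", "payload": {"series": [[0,0.03,0.08,0,1],[0,0,0,0,1],[0,0,0,0,1]]}}

```text
clock: 29.87
tcp_pos: [0.5635, 0.0146, 0.03]
tcp_rot: [2.357, 2.077, 0.001]
wrist_force: [-0.5, -1.4, 2.8]
opening: 0.0855
gripper_force: 1.5
```

>>> {"api": "step_arm", "payload": {"series": [[0,0.03,0.08,0,1],[0,0,0,0,1],[0,0,0,0,1]]}}

```text
clock: 30.12
tcp_pos: [0.5646, 0.0147, 0.0281]
tcp_rot: [2.356, 2.077, 0.001]
wrist_force: [-1.1, -1.1, 5.0]
opening: 0.0856
gripper_force: 2.1
```

```bash
python3 -c "
from h import *
ut()"
```

```text
ux 0.0601 uy 0.0749 z 0.0281 [-1.1 -1.1  5. ] 30.1167
```

>>> {"api": "step_arm", "payload": {"series": [[0,0.02,0.07,0,1],[0,0,0,0,1],[0,0,0,0,1]]}}

```text
clock: 30.37
tcp_pos: [0.5651, 0.0147, 0.027]
tcp_rot: [2.356, 2.076, 0.002]
wrist_force: [-4.2, -0.9, 11.5]
opening: 0.0853
gripper_force: 5.4
```

>>> {"api": "step_arm", "payload": {"series": [[0,0.01,0.06,0,1],[0,0,0,0,1],[0,0,0,0,1]]}}

```text
clock: 30.62
tcp_pos: [0.5654, 0.0146, 0.0265]
tcp_rot: [2.356, 2.076, 0.002]
wrist_force: [-8.2, -0.9, 23.5]
opening: 0.0852
gripper_force: 11.3
```

>>> {"api": "step_arm", "payload": {"series": [[0,-0.05,-0.2,0,1],[0,-0.3,-0.3,0,1],[0,-0.4,-0.3,0,1],[0,-0.6,-0.8,0,1],[0,-0.8,-1,0,1],[0,-0.8,-1,0,1],[0,-0.5,-0.8,0,1],[0,0,0,0,1],[0,0,0,0,1]]}}

```text
clock: 31.37
tcp_pos: [0.479, 0.0256, 0.1356]
tcp_rot: [2.355, 2.076, 0.003]
wrist_force: [0.2, 0.5, 0.0]
opening: 0.0855
gripper_force: 0.0
```

Run:
```python
from tops import *
ut()
tops("top",.028,.042);im=tops("wrist",.028,.042)
cv2.imwrite("pics/w9.png",im[:,:,::-1])
im,d=get_image("wrist");P=world("wrist",d);B=P-np.array([.4955,-.052,0]);ux=B[...,0]*.992-B[...,1]*.127;uy=B[...,0]*.127+B[...,1]*.992;g=im.min(2)
h=(P[...,2]-.0585)*.766-(ux-.120)*.643
for y in(-.075,-.025,.025,.075):
    m=(abs(uy-y)<.015)&(ux>.108)&(ux<.132)&(P[...,2]>.035)&(P[...,2]<.085)&(g>110)
    print(y,m.sum(),np.percentile(h[m],[5,50,95]).round(4) if m.any() else 0)
```

```text
ux -0.0262 uy 0.0749 z 0.1356 [0.2 0.5 0. ] 31.3667
top [351. 201.] 123 [array([ 0.525, -0.131]), array([0.04 , 0.023]), np.float64(12.005)] 0.0358 bed [ 0.039 -0.072]
top [360. 235.] 239 [array([ 0.451, -0.146]), array([0.034, 0.035]), np.float64(71.765)] 0.0352 bed [-0.032 -0.098]
wrist [272. 187.] 2221 [array([0.477, 0.043]), array([0.034, 0.034]), np.float64(73.402)] 0.0355 bed [-0.03   0.093]
wrist [359. 247.] 1972 [array([ 0.536, -0.011]), array([0.034, 0.034]), np.float64(72.692)] 0.0354 bed [0.035 0.047]
wrist [291. 314.] 1680 [array([ 0.479, -0.063]), array([0.035, 0.034]), np.float64(71.784)] 0.0354 bed [-0.016 -0.011]
wrist [353. 369.] 1505 [array([ 0.525, -0.123]), array([0.035, 0.034]), np.float64(72.562)] 0.0352 bed [ 0.038 -0.064]
wrist [273. 387.] 392 [array([ 0.456, -0.134]), array([0.008, 0.033]), np.float64(74.844)] 0.0333 bed [-0.03  -0.085]
-0.075 44 [0.0004 0.0012 0.0022]
-0.025 239 [-0.0078  0.0006  0.0019]
0.025 1316 [-0.0068  0.0005  0.002 ]
0.075 2247 [-0.0019  0.0008  0.0021]
```

View pics/w9.png

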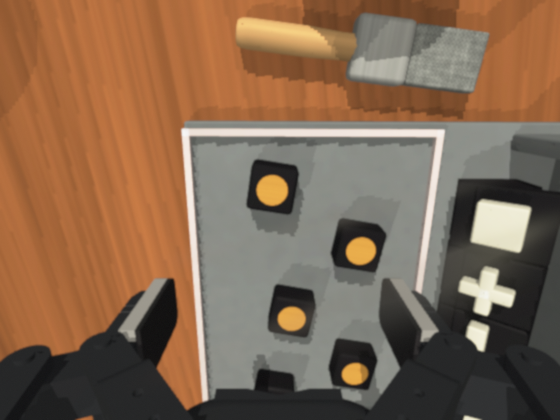

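The picture shows four paperweights flat with discs up, at pixels (272,190), (361,250), (291,318) and (355,372). The fifth is partly hidden near (273,385). All four keys are back up, and the brush is where it was.

```bash
python3 -c "
from cell import *
print(hand_in())"
```

```text
the job is handed in; nothing more can be done
None
```

The five paperweights lie in one layer, flat with discs up and, by my measurements, about 3 cm or more apart. I pressed the round, bar and square keys fully in that order and never touched the cancel key, the bowl, the box or the brush. While lining up the round key the gripper pressed against the lamp head's edge with about 12 N, under the 40 N limit. The job was handed in at about 31 s, with no verdict shown.

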